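# Set the indexing dial to the rider and lock it

### The job

On the indexing fixture, push the dial round by its upright drive pin with a fingertip until the black index line on the dial lines up with the white line on the pointed rider (to within half of one small scale division), and stop there. Then push the lock slide by its upright post all the way in towards the dial, and leave the dial on its mark. Push gently with the outside of the fingers: do not grip the pin or press hard on the dial, do not shift the rider, and leave the other things on the bench where they are.

Things in the scene. Friction and masses are not known exactly. Their poses are not given: they have to be found in the camera images.
- fixture: indexing fixture screwed to the bench (it cannot move): grey round base plate of 112 mm radius, 12 mm thick, lying flat, with a 74 mm wide tongue out to 188 mm from the centre along its own +y. Origin: centre of its underside, on the dial's axis. Its own +x points to the middle of the scale (a band of small black lines, 5 degrees apart, longer every 15 degrees, 87 to 107 mm from the axis), z up.
- dial_axis (a point): centre of the dial's top face, 26 mm above the bench: the upright axis that the dial turns about. The dial is an aluminium disc of 85 mm radius, top face at 26 mm, carrying a black gear (66 mm across) with a hold-down screw in its middle, up to 64 mm above the bench.
- dial (a joint): angle of the dial in the fixture, rad, growing anticlockwise seen from above; 0 when the index line points along the fixture's +x. It starts between 0.85 and 1.5, with 0.5 to 1.85 rad to go clockwise to the rider; it can be pushed either way (stops at -1.2 and 2.2). It needs about 2 N at the pin and stays where it is left, without coasting.
- index_mark (a point): outer end of the index line, on the dial's rim at 85 mm from the axis and 26 mm above the bench. The line is black, radial, 4 mm wide, from 45 to 85 mm from the axis; it is the only line on the dial (the four dark 8 mm dots are tapped holes).
- pin_top (a point): centre of the top of the drive pin: an upright steel pin of 14 mm diameter on the dial, 65 mm from the axis, straight opposite the index line. Its top is 58 mm above the bench; a collar of 24 mm diameter round its foot reaches 30 mm above the bench.
- target_mark (a point): the target: nose of the rider at the dial's rim, 85 mm from the axis, 26 mm above the bench. The rider is a small dark steel block (14 mm wide, from 87 to 117 mm from the axis, top 26 mm above the bench) standing on the scale, pointed towards the dial, with a radial white line on its top. It sits stiffly, within 0.35 rad of the fixture's +x, and must not be moved (4 mm is too much).
- lock_shoe (a joint): travel of the lock slide, m: 0 to 0.002 out at the start, 0.024 at its stop (fully in). It moves along the fixture's -y, straight towards the dial axis, needs about 2 N and stays where it is left. It does not itself hold the dial.
- lock_post (a point): centre of the top of the lock slide's upright post, 60 mm above the bench: 26 mm wide (along the fixture's x), 12 mm thick (along its y), on a steel shoe 40 by 40 mm whose top is 24.5 mm above the bench, between two guide rails 26 mm high whose outer faces are 31.5 mm either side of the slide's centre line. The post stands 140 mm from the axis along the fixture's +y when the slide is out, 116 mm when in. Push on its outer face.
- shaft_clamp_1: loose split aluminium shaft clamp, 46 x 56 x 55 mm, origin at the centre of its underside; bystander on the fixture's -y side.
- ball_bearing: loose ball bearing lying flat, 52 mm across, 15 mm high, origin at the centre of its underside; bystander beside the fixture.
- bored_block_3: loose bored steel block, 41 x 40 x 39 mm, origin at the centre of its underside; bystander beside the fixture.

How it is judged:
By the outcome, as a careful person would: the job done as asked, in the order asked, and still so for the second after the job is handed in, with the robot touching nothing.
It also fails if it takes over 58 s, if anything falls off the work surface, if the arm or the gripper's body presses on something with over 40 N, if the wrist force passes 120 N, or if a joint passes its speed limit or range.

### The arm

A 7-joint arm with a two-finger parallel gripper is mounted at the origin on the work surface; the furniture and walls round the work are solid. World frame = base frame: x ahead of the robot, y to its left, z up, the work surface at z = 0. Lengths are in m, angles in rad, forces in N, time in s.
With the tool pointing down it reaches from about 0.4 to 0.85 m from the base axis. Payload 4.5 kg.
Tool frame: the origin (TCP) lies on the centre line of the jaws, within the pads' length; the fingertips stand 25 mm ahead of it and the grasp point (between the pads) lies 6 mm ahead of it; x points along the fingers, y is the direction in which the jaws open and shut, and the axes are right-handed (so a half turn about x gives the same grasp; the last joint's range is limited). The gripper opens to 88 mm and grips with 3 to 60 N. Pads are 18 mm wide; open, the fingers measure 123 mm over their backs; the gripper's body (75 mm by 187 mm) begins 45 mm behind the grasp point.
Start: joints at [-1.128, 0.689, -0.195, 1.565, 0.157, 0.902, -0.215], TCP at [0.248, 0.574, 0.264] pointing down, gripper open.
Joint ranges: [-3.01, 3.01], [-0.46, 2.08], [-1.47, 1.51], [0.13, 2.56], [-1, 4.14], [0.04, 2.09], [-2.66, 2.66]. Speed limits (rad/s): [2.57, 2.57, 3.14, 3.14, 3.14, 3.14, 3.14].

### API

Orientations are given as a unit quaternion [x, y, z, w].
In Python, from station import bot gives the robot as it stands.
- The arm moves only by the tool carry_out, never from a script. Its argument "targets" is a list of rows, each an object with "grip": the closure in counts, from 0 (fully open) to 255 (shut); "xyz": the shift along the world's x, y, z in mm, a list of three; "angular": the turn, a rotation vector about the world's x, y, z in rad, a list of three. A call has 1 to 12 rows; each row is the pose to reach, as a shift and turn from the pose commanded when the call began; what a row does not reach only later rows make up. A row lasts 1/10 s, in which the tool goes at most 50 mm and 8.59 degrees, less where a joint would pass 70% of its speed; a pose out of reach is approached as far as the arm can. A call with a gripper value outside its range is refused whole. The fingers move at their own pace and stop on an object; "squeeze" is the grip in N (left out, the last holds). Time passes only in rows, so rows that repeat a pose let the fingers close. It gives the time, the measured TCP pose, the force and the opening at its end, in the units of the state.
- bot.state(): the state, without advancing time (a new reading comes with each control period).
- bot.read_camera(name): name is "scene" or "top" or "wrist"; returns a dict with "img" (480x640x3 uint8, blue, green, red), "fx", "fy", "cx", "cy" (pixels), "D" ([k1, k2, p1, p2, k3] as OpenCV has them; the pictures are not rectified), "R" (3x3) and "t" (3): a world point X has camera coordinates R X + t; the wrist camera has in their place "hand_eye" (4x4, takes a point from camera to tool coordinates, whose origin is the TCP and whose axes are the tool frame's). Camera axes: x right, y down, z forward; pixel columns grow to the right and rows downward; lengths in m; the calibration is good to about 2 mm. A picture is of the moment at which its call begins: read the wrist's pose just before it. There is no depth.
- bot.job_done(): hands the job in, once; it reports no verdict.
The state is a dict: "clock": time; "joint_pos": joint angles; "joint_velocities": joint speeds; "effort": joint torques, N m; "position": TCP position; "tcp_rot": TCP orientation; "ft_force": force on the tool from outside, world axes, zero at the start; "moment": the same for the moment, N m; "width": finger opening in m.
Only numpy, scipy, OpenCV 4.12 (cv2) and the standard library are available. Lean on these libraries where they do the work, as an engineer would, in place of code of your own. Each camera call takes 0.05 s, during which the arm holds its last target.

## Working session

There is one attempt and no reset: what is moved stays moved. The work goes in short steps, Python scripts to look and compute and a tool call to move; the robot and the scene stay as the last step left them, time stands still between calls to the robot, and variables do not carry over. Pictures are saved under pics/ and viewed, and the job is handed in when it is done.

Besides the shell and the picture viewer there is one more tool, called after "Call:" by a JSON object that holds its "method" and its "body", one argument or row to a line. carry_out: Moves the arm, as the interface text tells. Its arguments: {"type":"object","properties":{"targets":{"type":"array","items":{"type":"object","properties":{"grip":{"type":"number"},"xyz":{"type":"array","items":{"type":"number"}},"angular":{"type":"array","items":{"type":"number"}}}}},"squeeze":{"type":"number"}},"required":["targets"]}

```bash
mkdir -p pics; ls; python3 - <<'E'
from station import bot
import cv2,numpy as np
s=bot.state(); print({k:np.round(v,3) for k,v in s.items()})
for n in ["scene","top"]:
    c=bot.read_camera(n); cv2.imwrite(f"pics/{n}1.png",c["img"]); print(n,c["fx"],c["fy"],c["cx"],c["cy"],c["D"],np.round(c["R"],4).tolist(),c["t"])
E
```

```text
pics
{'clock': np.float64(0.0), 'joint_pos': array([-1.128,  0.69 , -0.195,  1.566,  0.157,  0.902, -0.215]), 'joint_velocities': array([ 0.   ,  0.002,  0.   , -0.   ,  0.   ,  0.001, -0.002]), 'effort': array([-0.0000e+00, -5.2756e+01, -1.2670e+00, -1.5343e+01, -5.3000e-02,
        6.0000e-03,  0.0000e+00]), 'position': array([0.248, 0.573, 0.263]), 'tcp_rot': array([ 0.143,  0.692, -0.144,  0.692]), 'ft_force': array([ 0.174, -1.048, -0.156]), 'moment': array([ 0.052,  0.036, -0.004]), 'width': np.float64(0.089)}
scene 591.6735810911273 591.6735810911273 322.095858930578 239.07057202918043 [-0.15004705  0.          0.          0.          0.        ] [[0.903, -0.4295, -0.0091], [-0.2186, -0.4413, -0.8703], [0.3698, 0.7879, -0.4924]] [-0.47689414  0.18867928  0.94814829]
top 515.1720015269548 515.1720015269548 322.1734156004759 239.02888680633555 [-0.15143023  0.          0.          0.          0.        ] [[0.0004, -0.9992, 0.0408], [-0.997, -0.0036, -0.0767], [0.0768, -0.0407, -0.9962]] [-0.00484224  0.51396139  0.88399159]
```

View pics/scene1.png

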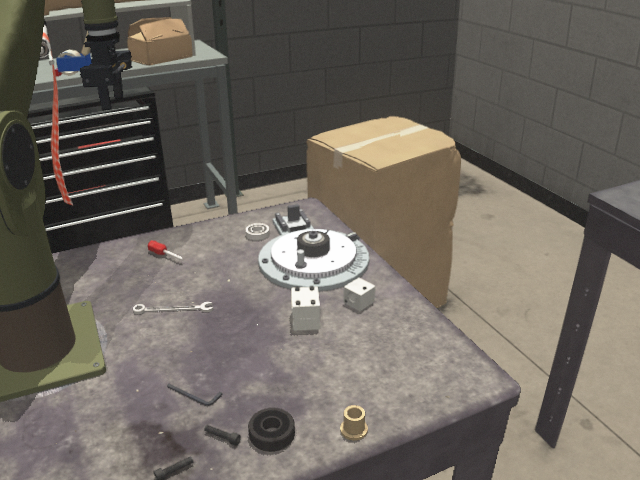

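View pics/top1.png

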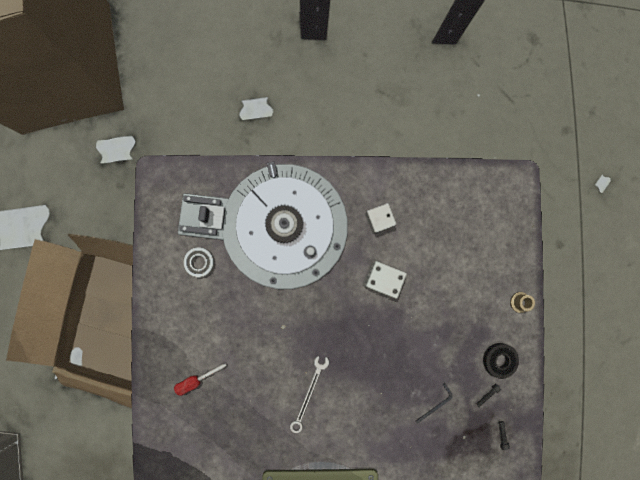

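```bash
cat > h.py <<'E'
from station import bot
import cv2,numpy as np
def cam(n):
    c=bot.read_camera(n); c["K"]=np.array([[c["fx"],0,c["cx"]],[0,c["fy"],c["cy"]],[0,0,1]]); c["D"]=np.array(c["D"]); c["R"]=np.array(c["R"]) if "R" in c else None
    if "t" in c: c["t"]=np.array(c["t"])
    return c
def ray(c,uv,z):
    p=cv2.undistortPoints(np.array(uv,float).reshape(-1,1,2),c["K"],c["D"]).reshape(-1,2)
    d=np.c_[p,np.ones(len(p))]@c["R"]; o=-c["R"].T@c["t"]
    return o+d*((z-o[2])/d[:,2])[:,None]
def proj(c,X):
    return cv2.projectPoints(np.array(X,float).reshape(-1,1,3),cv2.Rodrigues(c["R"])[0],c["t"],c["K"],c["D"])[0].reshape(-1,2)
def ortho(c,z,x0,x1,y0,y1,s=0.0005):
    # image rows: x decreasing, cols: y decreasing
    xs=np.arange(x1,x0,-s); ys=np.arange(y1,y0,-s)
    X,Y=np.meshgrid(xs,ys,indexing="ij")
    uv=proj(c,np.stack([X,Y,np.full_like(X,z)],-1)).reshape(*X.shape,2).astype(np.float32)
    return cv2.remap(c["img"],uv[...,0],uv[...,1],cv2.INTER_CUBIC)
E
python3 - <<'E'
from h import *
c=cam("top")
r=ray(c,[(284,224),(204,213),(310,252),(258,198),(274,172)],0.026);print(r.round(3))
x0,y0=r[0][:2]
im=c["img"][145:305,165:425]
cv2.imwrite("pics/crop1.png",cv2.resize(im,None,fx=3,fy=3,interpolation=cv2.INTER_CUBIC))
E
```

```text
[[0.54  0.063 0.026]
 [0.558 0.203 0.026]
 [0.491 0.018 0.026]
 [0.585 0.109 0.026]
 [0.632 0.081 0.026]]
```

View pics/crop1.png

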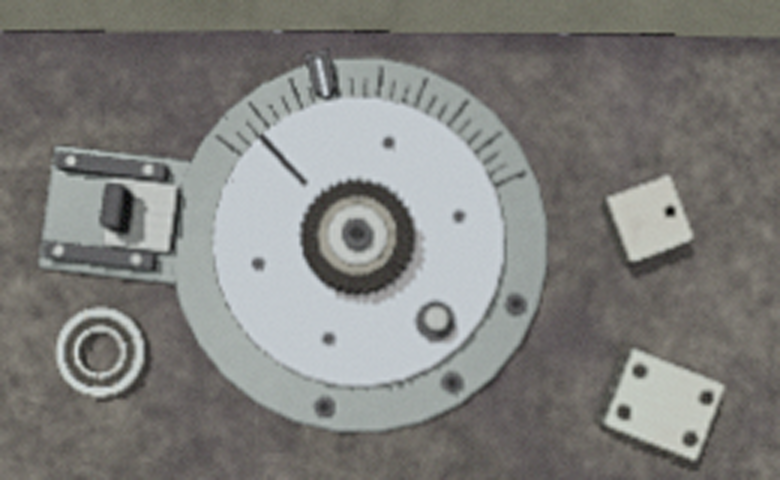

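The crop shows the index line at about (262,137)–(305,183), the rider at (320,75), the pin top at (436,320), the post at (117,207), the clamp at (663,405) and the block at (650,218). In full-image pixels that is x/3+165, y/3+145.

```bash
cat >> h.py <<'E'
def axis(c,guess=(0.54,0.065)):
    # base-plate outline & dial outline: sample rays radially on plane, largest brightness drop
    from scipy.optimize import least_squares
    g=cv2.cvtColor(c["img"],cv2.COLOR_BGR2GRAY).astype(float)
    m=((g>185)*255).astype(np.uint8)
    n,l,st,ce=cv2.connectedComponentsWithStats(m)
    u=proj(c,[[guess[0]-0.03,guess[1]+0.05,0.026]])[0]
    k=l[int(u[1]),int(u[0])]
    cn=max(cv2.findContours(((l==k)*255).astype(np.uint8),cv2.RETR_EXTERNAL,cv2.CHAIN_APPROX_NONE)[0],key=len).reshape(-1,2)
    P=ray(c,cn,0.026)[:,:2]
    f=lambda p:np.hypot(P[:,0]-p[0],P[:,1]-p[1])-p[2]
    s=least_squares(f,[*guess,.085],loss="soft_l1",f_scale=.0015)
    return s.x,np.median(abs(s.fun)),len(P)
E
python3 - <<'E'
from h import *
for n in ("top","scene"):
    c=cam(n); print(n,axis(c))
c=cam("top")
a=axis(c)[0]
full=lambda p:np.array(p)/3+[165,145]
def rep(nm,p,z):
    P=ray(c,[full(p)],z)[0]; d=P[:2]-a[:2]; print(nm,P.round(4),"r",np.hypot(*d).round(4),"ang",np.degrees(np.arctan2(d[1],d[0])).round(2))
rep("idx out",(262,137),.026);rep("idx in",(305,183),.026);rep("rider in",(326,94),.026);rep("rider out",(313,55),.026)
rep("pin",(436,317),.058);rep("post",(117,197),.060);rep("clamp",(663,405),.055);rep("block",(650,218),.039);rep("bearing",(100,352),.015)
for p in [(628,350),(723,387),(695,463),(603,424)]: rep("clampcorner",p,.055)
o=ortho(c,.026,.42,.68,-.08,.2,.0004); cv2.imwrite("pics/o1.png",o)
E
```

```text
top (array([0.53825128, 0.06274154, 0.08252171]), np.float64(0.0005144967315909577), 305)
scene (array([0.52762953, 0.04155928, 0.10808244]), np.float64(0.002891426363947361), 337)
idx out [0.5981 0.119  0.026 ] r 0.0821 ang 43.23
idx in [0.571  0.0935 0.026 ] r 0.045 ang 43.21
rider in [0.6238 0.0819 0.026 ] r 0.0876 ang 12.6
rider out [0.6471 0.0898 0.026 ] r 0.1121 ang 13.95
pin [0.4914 0.0176 0.058 ] r 0.0651 ang -136.06
post [0.558  0.1968 0.06  ] r 0.1355 ang 81.61
clamp [ 0.4422 -0.1104  0.055 ] r 0.1979 ang -119.02
block [ 0.55   -0.1063  0.039 ] r 0.1695 ang -86.01
bearing [0.4725 0.2137 0.015 ] r 0.1647 ang 113.53
clampcorner [ 0.4732 -0.0906  0.055 ] r 0.1666 ang -112.98
clampcorner [ 0.4523 -0.1447  0.055 ] r 0.2246 ang -112.51
clampcorner [ 0.4095 -0.1284  0.055 ] r 0.2304 ang -123.96
clampcorner [ 0.4316 -0.0763  0.055 ] r 0.1752 ang -127.49
```

View pics/o1.png

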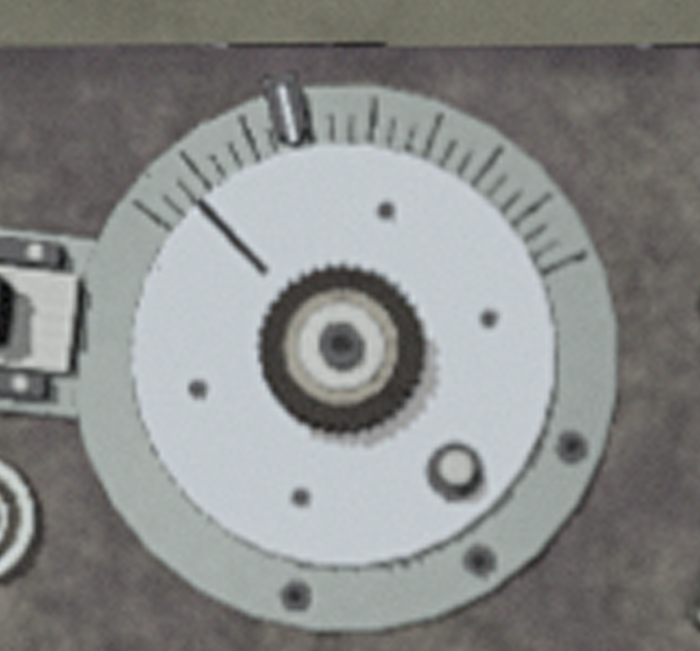

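```bash
python3 - <<'E'
from h import *
from scipy.spatial.transform import Rotation as R
s=bot.state(); print(R.from_quat(s["tcp_rot"]).as_matrix().round(3))
c=cam("wrist"); print(np.array(c["hand_eye"]).round(3),c["fx"]); cv2.imwrite("pics/w1.png",c["img"])
E
```

```text
[[-0.     0.397  0.918]
 [-0.     0.918 -0.397]
 [-1.    -0.001  0.   ]]
[[-0.    -0.279  0.96  -0.12 ]
 [ 1.    -0.001  0.     0.   ]
 [ 0.001  0.96   0.279 -0.071]
 [ 0.     0.     0.     1.   ]] 358.7738018886407
```

View pics/w1.png

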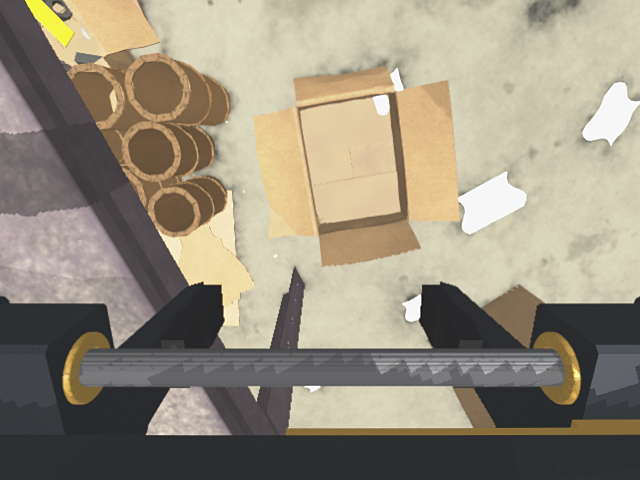

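Call:
{"method": "carry_out", "body": {
  "targets": [
    {"grip": 255, "xyz": [17, -39, 0], "angular": [0, 0, -0.05]},
    {"grip": 255, "xyz": [34, -77, 0], "angular": [0, 0, -0.1]},
    {"grip": 255, "xyz": [51, -116, 0], "angular": [0, 0, -0.15]},
    {"grip": 255, "xyz": [68, -154, 0], "angular": [0, 0, -0.2]},
    {"grip": 255, "xyz": [86, -193, 0], "angular": [0, 0, -0.25]},
    {"grip": 255, "xyz": [103, -232, 0], "angular": [0, 0, -0.3]},
    {"grip": 255, "xyz": [120, -271, 0], "angular": [0, 0, -0.35]},
    {"grip": 255, "xyz": [128, -290, 0], "angular": [0, 0, -0.35]}
  ],
  "squeeze": 10
}}

```text
clock: 1.15
position: [0.3779, 0.2794, 0.2639]
tcp_rot: [0.263, 0.656, -0.265, 0.657]
ft_force: [0.1, -0.2, 0.2]
width: 0.0263
```

Call:
{"method": "carry_out", "body": {
  "targets": [
    {"grip": 255, "xyz": [17, -39, 0], "angular": [0, 0, -0.05]},
    {"grip": 255, "xyz": [34, -77, 0], "angular": [0, 0, -0.1]},
    {"grip": 255, "xyz": [51, -116, 0], "angular": [0, 0, -0.15]},
    {"grip": 255, "xyz": [68, -154, 0], "angular": [0, 0, -0.2]},
    {"grip": 255, "xyz": [86, -193, 0], "angular": [0, 0, -0.25]},
    {"grip": 255, "xyz": [103, -232, 0], "angular": [0, 0, -0.306]},
    {"grip": 255, "xyz": [118, -266, 0], "angular": [0, 0, -0.306]},
    {"grip": 255, "xyz": [129, -291, 0], "angular": [0, 0, -0.306]},
    {"grip": 255, "xyz": [129, -291, 0], "angular": [0, 0, -0.306]},
    {"grip": 255, "xyz": [129, -291, 0], "angular": [0, 0, -0.306]}
  ]
}}

```text
clock: 2.15
position: [0.5053, -0.0075, 0.2637]
tcp_rot: [0.359, 0.609, -0.359, 0.609]
ft_force: [-0.5, 0.6, -0.1]
width: 0.0003
```

```bash
cat >> h.py <<'E'
from scipy.spatial.transform import Rotation as Rot
def wcam():
    s=bot.state(); c=cam("wrist"); T=np.eye(4); T[:3,:3]=Rot.from_quat(s["tcp_rot"]).as_matrix(); T[:3,3]=s["position"]
    M=np.linalg.inv(T@np.array(c["hand_eye"])); c["R"]=M[:3,:3]; c["t"]=M[:3,3]; return c
E
python3 - <<'E'
from h import *
s=bot.state(); print(s["clock"],s["position"].round(4),Rot.from_quat(s["tcp_rot"]).as_matrix().round(3)[:,1],s["width"],s["ft_force"])
c=wcam(); cv2.imwrite("pics/w2.png",c["img"])
cv2.imwrite("pics/wo2.png",ortho(c,.026,.42,.68,-.08,.2,.0004))
E
```

```text
2.15 [ 0.5053 -0.0075  0.2637] [0.875 0.484 0.   ] 0.00029194063754861636 [-0.52366858  0.56968613 -0.12603645]
```

View pics/w2.png

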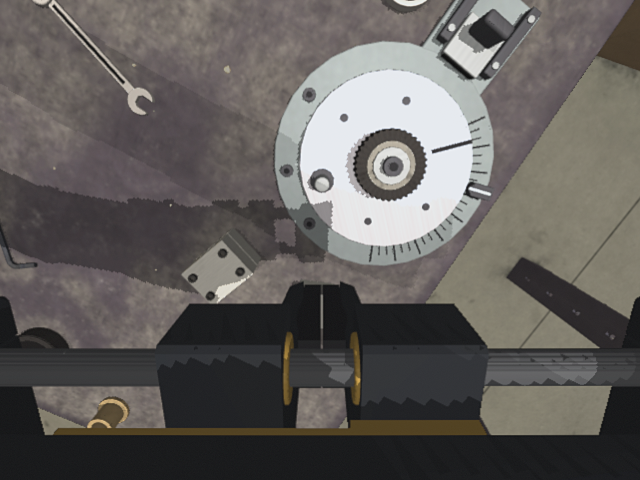

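View pics/wo2.png

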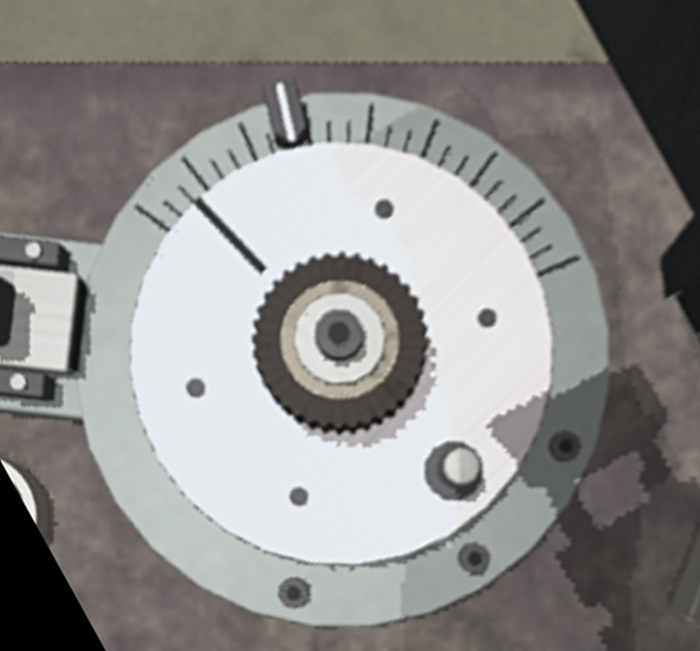

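```bash
cat >> h.py <<'E'
def measure(c,ctr=None,rr=True):
    """index and rider angles (deg) on z=26 mm, by polar sampling about fitted axis"""
    if ctr is None:
        a=axis(c); print("axis",a[0].round(4),a[1].round(5)); ctr=a[0][:2]
    g=cv2.cvtColor(c["img"],cv2.COLOR_BGR2GRAY).astype(np.float32)
    th=np.radians(np.arange(-20,70,.1))
    def samp(r):
        T,RR=np.meshgrid(th,r,indexing="ij")
        uv=proj(c,np.stack([ctr[0]+RR*np.cos(T),ctr[1]+RR*np.sin(T),np.full_like(T,.026)],-1)).astype(np.float32).reshape(*T.shape,2)
        return cv2.remap(g,uv[...,0],uv[...,1],cv2.INTER_LINEAR)
    out={}
    for nm,r,sg in (("idx",np.linspace(.050,.080,16),-1),("rider",np.linspace(.093,.110,10),1)):
        if nm=="rider" and not rr: continue
        A=samp(r)*sg; p=A.mean(1); 
        if nm=="idx": w=np.clip(p-(np.median(p)+25),0,None); k=w.argmax(); w[:max(0,k-60)]=0; w[k+60:]=0
        else:
            k=p[200:500].argmax()+200; w=np.clip(p-(p[k]-40),0,None); w[:k-25]=0; w[k+25:]=0
        out[nm]=np.degrees((w*th).sum()/w.sum())
    return {k:round(float(v),2) for k,v in out.items()}
E
python3 - <<'E'
from h import *
c=wcam(); print(measure(c)); c=cam("top"); print(measure(c)); 
E
```

```text
axis [0.532  0.0755 0.0904] 0.00613
{'idx': 31.27, 'rider': 5.56}
axis [0.5292 0.0812 0.0654] 0.0115
{'idx': 26.35, 'rider': 8.55}
```

```bash
python3 - <<'E'
from h import *
c=wcam(); print(measure(c,(.5386,.0634)));
for p in ((.5376,.0634),(.5386,.0644)): print(measure(c,p))
c=cam("top"); print(measure(c,(.5383,.0627)));cv2.imwrite("pics/t2.png",ortho(c,.026,.42,.68,-.08,.2,.0004))
E
```

```text
{'idx': 43.39, 'rider': 13.09}
{'idx': 42.76, 'rider': 12.96}
{'idx': 42.74, 'rider': 12.54}
{'idx': 43.49, 'rider': 20.44}
```

Call:
{"method": "carry_out", "body": {
  "targets": [
    {"grip": 255, "xyz": [0, 0, -30]},
    {"grip": 255, "xyz": [0, 0, -70]},
    {"grip": 255, "xyz": [0, 0, -110]},
    {"grip": 255, "xyz": [0, 0, -145]},
    {"grip": 255, "xyz": [0, 0, -170]},
    {"grip": 255, "xyz": [0, 0, -187]},
    {"grip": 255, "xyz": [0, 0, -197]},
    {"grip": 255, "xyz": [0, 0, -199]},
    {"grip": 255, "xyz": [0, 0, -199]},
    {"grip": 255, "xyz": [0, 0, -199]}
  ]
}}

```text
$.targets[0]: bad value
```

```bash
python3 - <<'E'
from h import *
s=bot.state(); print(s["clock"],s["position"].round(4),s["ft_force"])
c=wcam(); cv2.imwrite("pics/w3.png",c["img"])
c=cam("scene"); cv2.imwrite("pics/s3.png",cv2.resize(c["img"][170:350,200:440],None,fx=3,fy=3))
E
```

```text
2.4 [ 0.5051 -0.0061  0.2638] [ 0.20074165  1.18040852 -0.83673782]
```

View pics/w3.png

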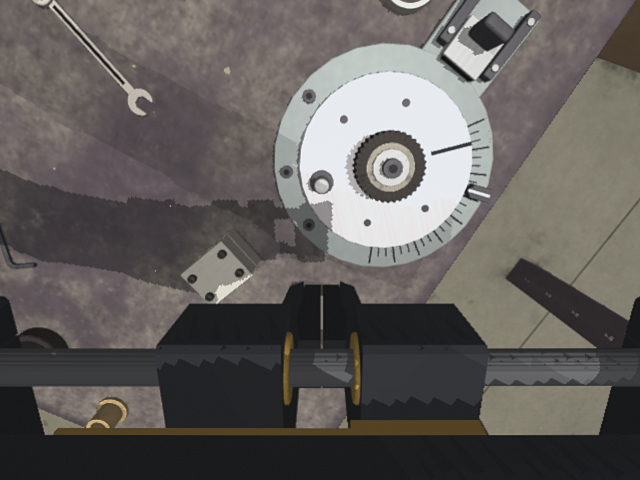

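View pics/s3.png

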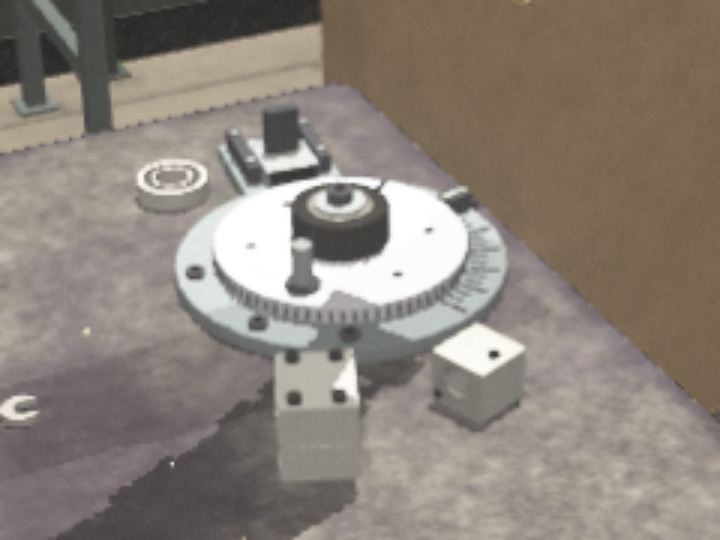

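The move was refused because each row needs `angular`, so the arm is still hovering and the scene is unchanged. I'll send it again with `angular` filled in.

Call:
{"method": "carry_out", "body": {
  "targets": [
    {"grip": 255, "angular": [0, 0, 0], "xyz": [0, 0, -30]},
    {"grip": 255, "angular": [0, 0, 0], "xyz": [0, 0, -70]},
    {"grip": 255, "angular": [0, 0, 0], "xyz": [0, 0, -110]},
    {"grip": 255, "angular": [0, 0, 0], "xyz": [0, 0, -145]},
    {"grip": 255, "angular": [0, 0, 0], "xyz": [0, 0, -170]},
    {"grip": 255, "angular": [0, 0, 0], "xyz": [0, 0, -187]},
    {"grip": 255, "angular": [0, 0, 0], "xyz": [0, 0, -197]},
    {"grip": 255, "angular": [0, 0, 0], "xyz": [0, 0, -199]},
    {"grip": 255, "angular": [0, 0, 0], "xyz": [0, 0, -199]},
    {"grip": 255, "angular": [0, 0, 0], "xyz": [0, 0, -199]}
  ]
}}

```text
clock: 3.5
position: [0.506, -0.0074, 0.0656]
tcp_rot: [0.359, 0.609, -0.359, 0.61]
ft_force: [-0.7, 0.2, 0.1]
width: 0.0002
```

```bash
python3 - <<'E'
from h import *
s=bot.state(); print(s["clock"],s["position"].round(4),s["ft_force"])
c=wcam(); cv2.imwrite("pics/w4.png",c["img"])
c=cam("scene"); cv2.imwrite("pics/s4.png",cv2.resize(c["img"][170:350,200:440],None,fx=3,fy=3))
E
```

```text
3.5 [ 0.506  -0.0074  0.0656] [-0.6640631   0.16149852  0.11060411]
```

View pics/w4.png

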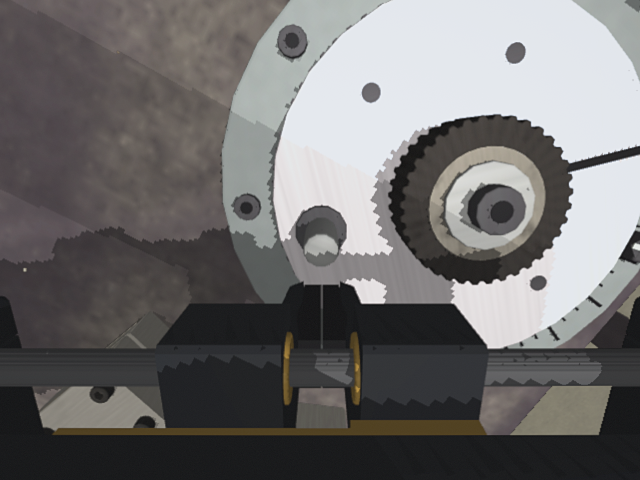

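View pics/s4.png

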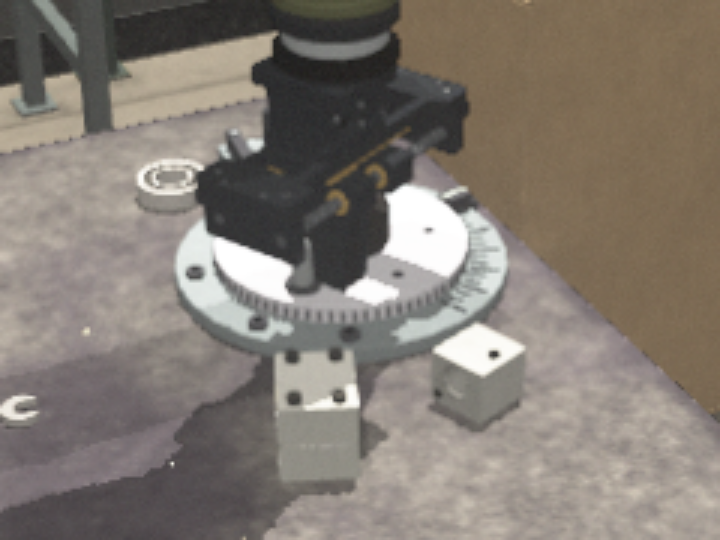

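The wrist view shows the pin top at (322,250), centred ahead of the closed fingertips at (322,285), with clear space around it. Next I push slowly and stop short of the mark.

Call:
{"method": "carry_out", "body": {
  "targets": [
    {"grip": 255, "angular": [0, 0, 0], "xyz": [-2, 3.5, 0]},
    {"grip": 255, "angular": [0, 0, 0], "xyz": [-3.5, 6.5, 0]},
    {"grip": 255, "angular": [0, 0, 0], "xyz": [-5, 9, 0]},
    {"grip": 255, "angular": [0, 0, 0], "xyz": [-6, 11, 0]},
    {"grip": 255, "angular": [0, 0, 0], "xyz": [-7.5, 14, 0]},
    {"grip": 255, "angular": [0, 0, 0], "xyz": [-9, 17, 0]},
    {"grip": 255, "angular": [0, 0, 0], "xyz": [-10.5, 20, 0]},
    {"grip": 255, "angular": [0, 0, 0], "xyz": [-12, 23, 0]},
    {"grip": 255, "angular": [0, 0, 0], "xyz": [-14, 26, 0]},
    {"grip": 255, "angular": [0, 0, 0], "xyz": [-15.5, 29, 0]},
    {"grip": 255, "angular": [0, 0, 0], "xyz": [-17, 32, 0]},
    {"grip": 255, "angular": [0, 0, 0], "xyz": [-17, 32, 0]}
  ]
}}

```text
clock: 4.8
position: [0.4884, 0.0258, 0.0647]
tcp_rot: [0.359, 0.61, -0.358, 0.609]
ft_force: [0.5, 0.4, -0.1]
width: 0.0003
```

```bash
python3 - <<'E'
from h import *
s=bot.state(); print(s["clock"],s["position"].round(4),s["ft_force"])
c=wcam(); cv2.imwrite("pics/w5.png",c["img"])
c=cam("top"); cv2.imwrite("pics/t5.png",cv2.resize(c["img"][145:305,165:425],None,fx=3,fy=3,interpolation=cv2.INTER_CUBIC)); print(measure(c,(.5383,.0627)))
E
```

```text
4.8 [0.4884 0.0258 0.0647] [ 0.47987851  0.37376504 -0.06753084]
{'idx': 66.81, 'rider': 13.07}
```

View pics/w5.png

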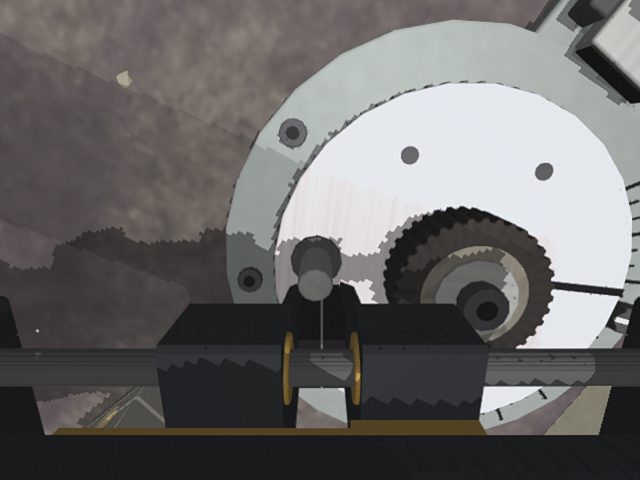

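View pics/t5.png

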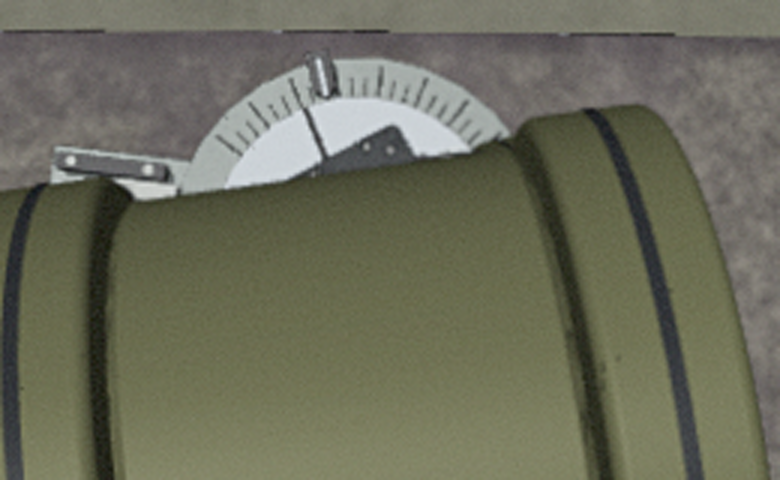

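The top view shows the index line at about (305,108)–(325,158) in the crop, and the rider's white line at (313,55)–(326,94). The dial is turning as intended and isn't at the mark yet.

```bash
sed -i 's/np.linspace(.050,.080,16)/np.linspace(IR0,.080,16)/; s/np.arange(-20,70,.1)/np.arange(-20,TH1,.1)/' h.py; sed -i '1a IR0=.05;TH1=70' h.py
python3 - <<'E'
import h; from h import *
h.IR0=.064; h.TH1=40
c=cam("top"); print(measure(c,(.5383,.0627)))
P=ray(c,np.array([(305,108),(325,158)])/3+[165,145],.026)[:,:2]-[.5383,.0627]
print(np.degrees(np.arctan2(P[:,1],P[:,0])),np.hypot(*P.T))
w=wcam(); 
P=ray(w,[(554,286),(623,292)],.026)[:,:2]-[.5386,.0634]
print(np.degrees(np.arctan2(P[:,1],P[:,0])),np.hypot(*P.T))
E
```

```text
{'idx': 22.41, 'rider': 13.08}
[22.13552893 22.14233834] [0.08320948 0.05129819]
[21.31337934 22.25412973] [0.05119016 0.08556243]
```

Call:
{"method": "carry_out", "body": {
  "targets": [
    {"grip": 255, "angular": [0, 0, 0], "xyz": [-1, 2, 0]},
    {"grip": 255, "angular": [0, 0, 0], "xyz": [-2, 4, 0]},
    {"grip": 255, "angular": [0, 0, 0], "xyz": [-3, 5.5, 0]},
    {"grip": 255, "angular": [0, 0, 0], "xyz": [-3.5, 7, 0]},
    {"grip": 255, "angular": [0, 0, 0], "xyz": [-3.5, 7, 0]},
    {"grip": 255, "angular": [0, 0, 0], "xyz": [-3.5, 7, 0]}
  ]
}}

```text
clock: 5.6
position: [0.485, 0.0318, 0.0648]
tcp_rot: [0.359, 0.609, -0.359, 0.609]
ft_force: [1.9, 0.4, -0.3]
width: 0.0006
```

```bash
python3 - <<'E'
import h; from h import *
s=bot.state(); print(s["clock"],s["position"].round(4),s["ft_force"])
h.IR0=.064; h.TH1=40
for i in range(2):
    c=cam("top"); print(measure(c,(.5383,.0627)))
cv2.imwrite("pics/t6.png",cv2.resize(c["img"][150:230,220:340],None,fx=6,fy=6,interpolation=cv2.INTER_CUBIC))
E
```

```text
5.6 [0.485  0.0318 0.0648] [ 1.87931872  0.3575766  -0.29441909]
{'idx': 16.39, 'rider': 13.07}
{'idx': 16.38, 'rider': 13.07}
```

View pics/t6.png

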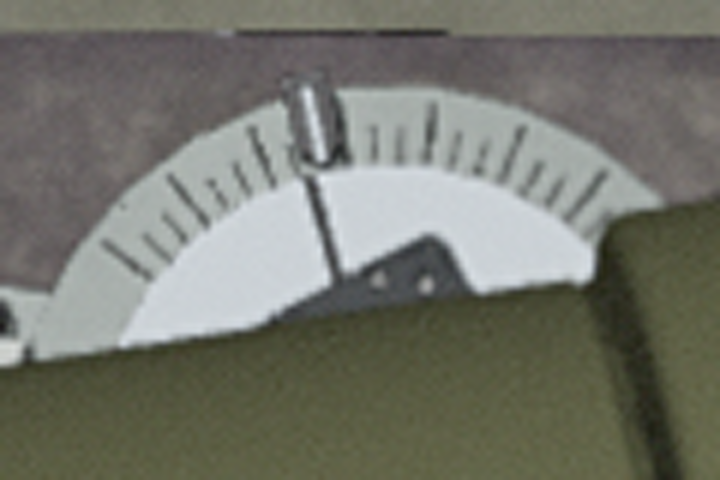

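Call:
{"method": "carry_out", "body": {
  "targets": [
    {"grip": 255, "angular": [0, 0, 0], "xyz": [-0.8, 1.5, 0]},
    {"grip": 255, "angular": [0, 0, 0], "xyz": [-1.4, 2.6, 0]},
    {"grip": 255, "angular": [0, 0, 0], "xyz": [-1.8, 3.4, 0]},
    {"grip": 255, "angular": [0, 0, 0], "xyz": [-1.8, 3.4, 0]},
    {"grip": 255, "angular": [0, 0, 0], "xyz": [-1.8, 3.4, 0]}
  ]
}}

```text
clock: 6.2
position: [0.4831, 0.0351, 0.0647]
tcp_rot: [0.359, 0.609, -0.359, 0.609]
ft_force: [1.1, -0.4, -0.6]
width: 0.0006
```

```bash
python3 - <<'E'
import h; from h import *
s=bot.state(); print(s["clock"],s["position"].round(4),s["ft_force"])
h.IR0=.064; h.TH1=40
for i in range(2):
    c=cam("top"); print(measure(c,(.5383,.0627)))
cv2.imwrite("pics/t7.png",cv2.resize(c["img"][150:230,220:340],None,fx=6,fy=6,interpolation=cv2.INTER_CUBIC))
E
```

```text
6.2 [0.4831 0.0351 0.0647] [ 1.14927916 -0.35661498 -0.60160614]
{'idx': 13.03, 'rider': 13.07}
{'idx': 13.03, 'rider': 13.07}
```

View pics/t7.png

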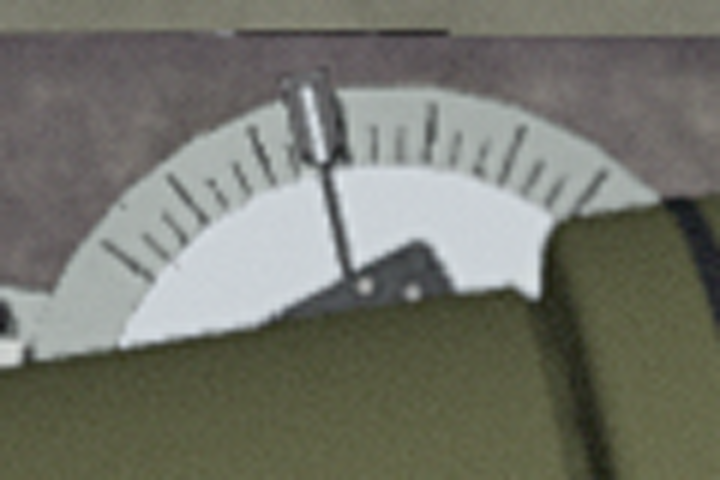

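The index line now continues straight into the rider's white line (13.03° against 13.07°). I'll back off the pin and lift.

Call:
{"method": "carry_out", "body": {
  "targets": [
    {"grip": 255, "angular": [0, 0, 0], "xyz": [1, -2, 0]},
    {"grip": 255, "angular": [0, 0, 0], "xyz": [4, -8, 0]},
    {"grip": 255, "angular": [0, 0, 0], "xyz": [8, -15, 0]},
    {"grip": 255, "angular": [0, 0, 0], "xyz": [8, -15, 10]},
    {"grip": 255, "angular": [0, 0, 0], "xyz": [8, -15, 40]},
    {"grip": 255, "angular": [0, 0, 0], "xyz": [8, -15, 80]},
    {"grip": 255, "angular": [0, 0, 0], "xyz": [8, -15, 120]},
    {"grip": 255, "angular": [0, 0, 0], "xyz": [8, -15, 160]},
    {"grip": 255, "angular": [0, 0, 0], "xyz": [8, -15, 190]},
    {"grip": 255, "angular": [0, 0, 0], "xyz": [8, -15, 200]},
    {"grip": 255, "angular": [0, 0, 0], "xyz": [8, -15, 200]},
    {"grip": 255, "angular": [0, 0, 0], "xyz": [8, -15, 200]}
  ]
}}

```text
clock: 7.5
position: [0.4903, 0.0198, 0.2639]
tcp_rot: [0.359, 0.61, -0.359, 0.609]
ft_force: [0.1, 0.3, -1.4]
width: 0.0007
```

```bash
python3 - <<'E'
import h; from h import *
s=bot.state(); print(s["clock"],s["position"].round(4),s["ft_force"])
c=wcam(); cv2.imwrite("pics/w8.png",c["img"]); o=ortho(c,.026,.42,.68,-.0,.28,.0004);cv2.imwrite("pics/wo8.png",o)
h.TH1=40
print(measure(c,(.5386,.0634)))
c=cam("top"); print(measure(c,(.5383,.0627)))
cv2.imwrite("pics/t8.png",cv2.resize(c["img"][145:305,165:425],None,fx=3,fy=3,interpolation=cv2.INTER_CUBIC))
E
```

```text
7.5 [0.4903 0.0198 0.2639] [ 0.13494476  0.3001629  -1.35034596]
{'idx': 12.94, 'rider': 13.08}
{'idx': 10.49, 'rider': 14.58}
```

View pics/w8.png

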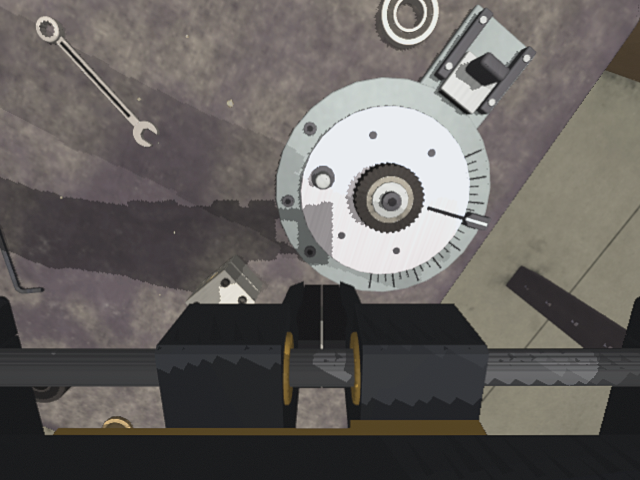

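View pics/wo8.png

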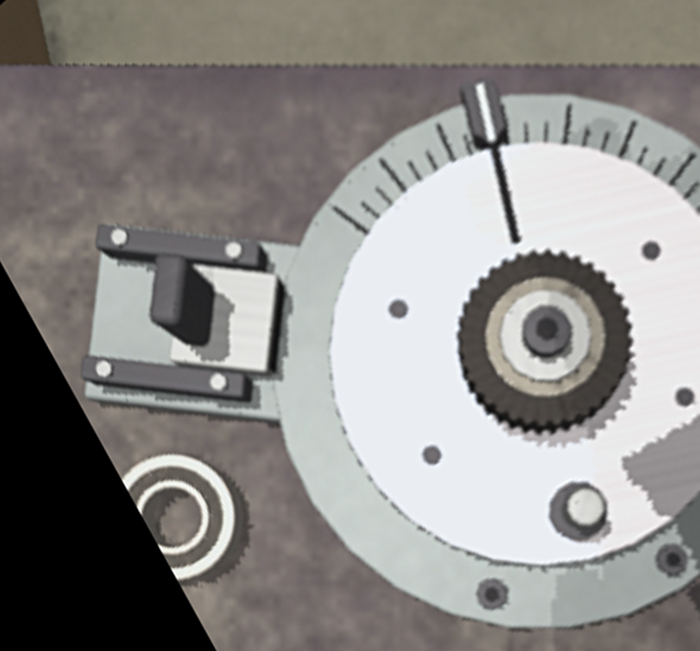

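View pics/t8.png

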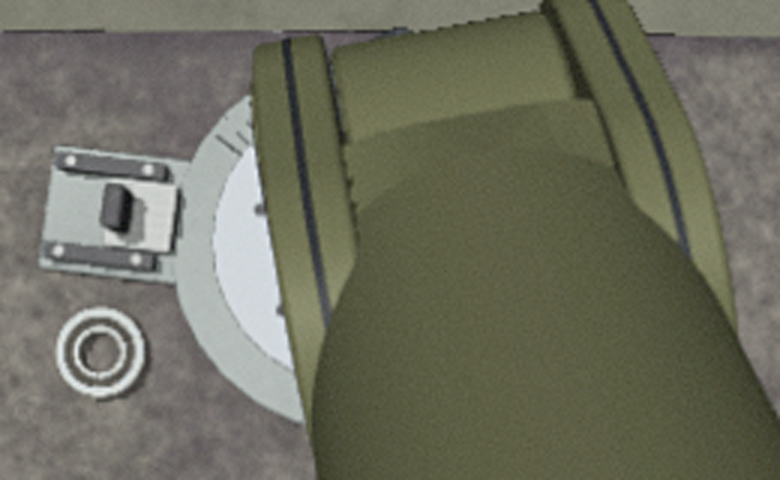

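Backed off, the wrist view gives index 12.94° and rider 13.08°, so the mark holds. The rails' midline gives the slide direction as about 83.8°, with the post at about (0.554, 0.2025). Next I move to hover outside the post with the finger face square to the slide.

Call:
{"method": "carry_out", "body": {
  "targets": [
    {"grip": 255, "angular": [0, 0, -0.08], "xyz": [10, 30, 0]},
    {"grip": 255, "angular": [0, 0, -0.17], "xyz": [20, 65, 0]},
    {"grip": 255, "angular": [0, 0, -0.27], "xyz": [31, 100, 0]},
    {"grip": 255, "angular": [0, 0, -0.37], "xyz": [42, 135, 0]},
    {"grip": 255, "angular": [0, 0, -0.47], "xyz": [53, 170, 0]},
    {"grip": 255, "angular": [0, 0, -0.56], "xyz": [62, 198, 0]},
    {"grip": 255, "angular": [0, 0, -0.614], "xyz": [67, 213, 0]},
    {"grip": 255, "angular": [0, 0, -0.614], "xyz": [67, 213, 0]},
    {"grip": 255, "angular": [0, 0, -0.614], "xyz": [67, 213, 0]}
  ]
}}

```text
clock: 8.5
position: [0.5574, 0.2319, 0.2633]
tcp_rot: [-0.525, -0.473, 0.527, -0.473]
ft_force: [0.8, -0.9, 0.4]
width: 0.0006
```

```bash
python3 - <<'E'
import h; from h import *
s=bot.state(); print(s["clock"],s["position"].round(4),s["ft_force"],Rot.from_quat(s["tcp_rot"]).as_matrix()[:,1].round(3))
c=wcam(); cv2.imwrite("pics/w9.png",c["img"])
A=np.array([.5386,.0634,0]);e=np.array([.109,.994,0]);f=np.array([.994,-.109,0])
P=[A+r*e+x*f+[0,0,.06] for r,x in ((134,-13),(134,13),(146,13),(146,-13)) for r,x in [(r/1e3,x/1e3)]]
im=c["img"].copy(); cv2.polylines(im,[proj(c,P).round().astype(int)],True,(0,0,255),1); cv2.imwrite("pics/w9b.png",im)
E
```

```text
8.5 [0.5574 0.2319 0.2633] [ 0.82632536 -0.88224329  0.36614195] [ 0.994 -0.107 -0.002]
```

View pics/w9b.png

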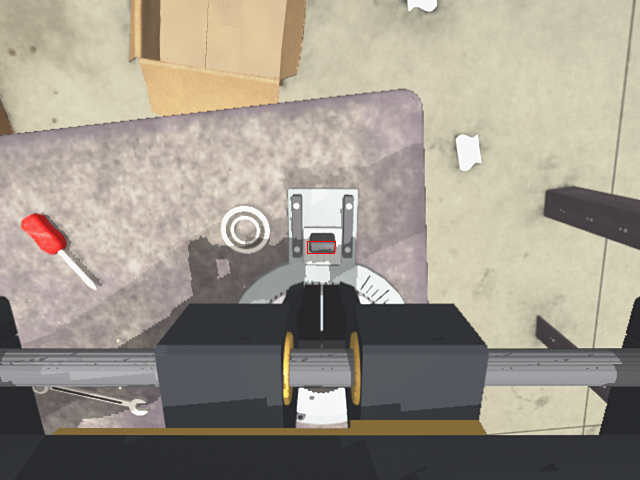

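The predicted post-top outline (red, centred at (321,247)) falls on the real post, with the post's outer face visible just above it. The fingers are centred on the slide line, so I descend.

Call:
{"method": "carry_out", "body": {
  "targets": [
    {"grip": 255, "angular": [0, 0, 0], "xyz": [0, 0, -30]},
    {"grip": 255, "angular": [0, 0, 0], "xyz": [0, 0, -70]},
    {"grip": 255, "angular": [0, 0, 0], "xyz": [0, 0, -110]},
    {"grip": 255, "angular": [0, 0, 0], "xyz": [0, 0, -145]},
    {"grip": 255, "angular": [0, 0, 0], "xyz": [0, 0, -170]},
    {"grip": 255, "angular": [0, 0, 0], "xyz": [0, 0, -187]},
    {"grip": 255, "angular": [0, 0, 0], "xyz": [0, 0, -196]},
    {"grip": 255, "angular": [0, 0, 0], "xyz": [0, 0, -198]},
    {"grip": 255, "angular": [0, 0, 0], "xyz": [0, 0, -198]},
    {"grip": 255, "angular": [0, 0, 0], "xyz": [0, 0, -198]}
  ]
}}

```text
clock: 9.55
position: [0.5588, 0.2329, 0.0678]
tcp_rot: [0.527, 0.472, -0.526, 0.472]
ft_force: [0.3, 0.6, -0.2]
width: 0.0003
```

```bash
python3 - <<'E'
import h; from h import *
s=bot.state(); print(s["clock"],s["position"].round(4),s["ft_force"])
c=wcam(); cv2.imwrite("pics/w10.png",c["img"])
E
```

```text
9.55 [0.5588 0.2329 0.0678] [ 0.26332446  0.56124352 -0.22388399]
```

View pics/w10.png

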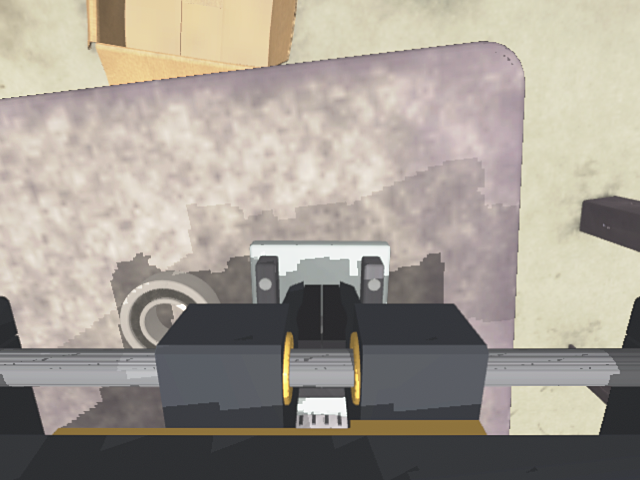

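The fingers are centred between the rails (at 321; rails at 266 and 373). Pushing the slide in, slowly.

Call:
{"method": "carry_out", "body": {
  "targets": [
    {"grip": 255, "angular": [0, 0, 0], "xyz": [-0.5, -5, 0]},
    {"grip": 255, "angular": [0, 0, 0], "xyz": [-1, -9, 0]},
    {"grip": 255, "angular": [0, 0, 0], "xyz": [-1.3, -12, 0]},
    {"grip": 255, "angular": [0, 0, 0], "xyz": [-1.6, -15, 0]},
    {"grip": 255, "angular": [0, 0, 0], "xyz": [-2, -18, 0]},
    {"grip": 255, "angular": [0, 0, 0], "xyz": [-2.3, -21, 0]},
    {"grip": 255, "angular": [0, 0, 0], "xyz": [-2.6, -24, 0]},
    {"grip": 255, "angular": [0, 0, 0], "xyz": [-2.9, -27, 0]},
    {"grip": 255, "angular": [0, 0, 0], "xyz": [-3.3, -30, 0]},
    {"grip": 255, "angular": [0, 0, 0], "xyz": [-3.6, -33, 0]},
    {"grip": 255, "angular": [0, 0, 0], "xyz": [-3.6, -33, 0]}
  ]
}}

```text
clock: 10.7
position: [0.5544, 0.1989, 0.0667]
tcp_rot: [-0.526, -0.472, 0.527, -0.472]
ft_force: [0.6, 0.7, 0.4]
width: 0.0003
```

Call:
{"method": "carry_out", "body": {
  "targets": [
    {"grip": 255, "angular": [0, 0, 0], "xyz": [-0.2, -1.5, 0]},
    {"grip": 255, "angular": [0, 0, 0], "xyz": [-0.3, -3, 0]},
    {"grip": 255, "angular": [0, 0, 0], "xyz": [-0.5, -4.5, 0]},
    {"grip": 255, "angular": [0, 0, 0], "xyz": [-0.5, -4.5, 0]},
    {"grip": 255, "angular": [0, 0, 0], "xyz": [-0.5, -4.5, 0]}
  ]
}}

```text
clock: 11.2
position: [0.554, 0.1952, 0.0667]
tcp_rot: [-0.526, -0.472, 0.526, -0.472]
ft_force: [-0.3, 1.5, 0.4]
width: 0.0006
```

Call:
{"method": "carry_out", "body": {
  "targets": [
    {"grip": 255, "angular": [0, 0, 0], "xyz": [-0.1, -1, 0]},
    {"grip": 255, "angular": [0, 0, 0], "xyz": [-0.1, -1, 0]},
    {"grip": 255, "angular": [0, 0, 0], "xyz": [-0.1, -1, 0]}
  ]
}}

```text
clock: 11.5
position: [0.554, 0.1951, 0.0667]
tcp_rot: [0.526, 0.473, -0.526, 0.472]
ft_force: [0.3, 2.8, -0.4]
width: 0.0009
```

Call:
{"method": "carry_out", "body": {
  "targets": [
    {"grip": 255, "angular": [0, 0, 0], "xyz": [-0.1, -1, 0]},
    {"grip": 255, "angular": [0, 0, 0], "xyz": [-0.1, -1, 0]},
    {"grip": 255, "angular": [0, 0, 0], "xyz": [-0.1, -1, 0]}
  ]
}}

```text
clock: 11.8
position: [0.554, 0.195, 0.0668]
tcp_rot: [0.527, 0.473, -0.525, 0.472]
ft_force: [0.2, 5.8, -1.0]
width: 0.0006
```

Call:
{"method": "carry_out", "body": {
  "targets": [
    {"grip": 255, "angular": [0, 0, 0], "xyz": [-0.1, -1, 0]},
    {"grip": 255, "angular": [0, 0, 0], "xyz": [-0.1, -1, 0]},
    {"grip": 255, "angular": [0, 0, 0], "xyz": [-0.1, -1, 0]}
  ]
}}

```text
clock: 12.1
position: [0.554, 0.195, 0.0668]
tcp_rot: [0.527, 0.473, -0.525, 0.472]
ft_force: [-0.2, 7.2, -1.5]
width: 0.0004
```

Call:
{"method": "carry_out", "body": {
  "targets": [
    {"grip": 255, "angular": [0, 0, 0], "xyz": [-0.2, -2, 0]},
    {"grip": 255, "angular": [0, 0, 0], "xyz": [-0.2, -2, 0]},
    {"grip": 255, "angular": [0, 0, 0], "xyz": [-0.2, -2, 0]}
  ]
}}

```text
clock: 12.4
position: [0.5539, 0.1949, 0.0668]
tcp_rot: [0.527, 0.474, -0.524, 0.472]
ft_force: [0.5, 10.2, -2.6]
width: 0.0004
```

```bash
python3 - <<'E'
import h; from h import *
s=bot.state(); print(s["clock"],s["position"].round(5),s["ft_force"])
E
```

```text
12.4 [0.55392 0.19489 0.06683] [ 0.49665525 10.23292255 -2.60506853]
```

The slide no longer moves under 10 N (it needs about 2 N), so it is at its stop. I'll back off, lift clear, and check from above.

Call:
{"method": "carry_out", "body": {
  "targets": [
    {"grip": 255, "angular": [0, 0, 0], "xyz": [0.5, 5, 0]},
    {"grip": 255, "angular": [0, 0, 0], "xyz": [1.5, 12, 0]},
    {"grip": 255, "angular": [0, 0, 0], "xyz": [2.5, 22, 0]},
    {"grip": 255, "angular": [0, 0, 0], "xyz": [2.5, 22, 10]},
    {"grip": 255, "angular": [0, 0, 0], "xyz": [2.5, 22, 40]},
    {"grip": 255, "angular": [0, 0, 0], "xyz": [2.5, 22, 80]},
    {"grip": 255, "angular": [0, 0, 0], "xyz": [2.5, 22, 120]},
    {"grip": 255, "angular": [0, 0, 0], "xyz": [2.5, 22, 160]},
    {"grip": 255, "angular": [0, 0, 0], "xyz": [2.5, 22, 190]},
    {"grip": 255, "angular": [0, 0, 0], "xyz": [2.5, 22, 200]}
  ]
}}

```text
clock: 13.4
position: [0.5575, 0.2122, 0.2709]
tcp_rot: [0.529, 0.471, -0.524, 0.473]
ft_force: [0.5, 0.5, 0.3]
width: 0.0003
```

Call:
{"method": "carry_out", "body": {
  "targets": [
    {"grip": 255, "angular": [0, 0, 0.08], "xyz": [-14, 30, 0]},
    {"grip": 255, "angular": [0, 0, 0.17], "xyz": [-30, 65, 0]},
    {"grip": 255, "angular": [0, 0, 0.25], "xyz": [-46, 100, 0]},
    {"grip": 255, "angular": [0, 0, 0.33], "xyz": [-63, 135, 0]},
    {"grip": 255, "angular": [0, 0, 0.41], "xyz": [-80, 170, 0]},
    {"grip": 255, "angular": [0, 0, 0.5], "xyz": [-96, 205, 0]},
    {"grip": 255, "angular": [0, 0, 0.58], "xyz": [-112, 240, 0]},
    {"grip": 255, "angular": [0, 0, 0.66], "xyz": [-126, 270, 0]},
    {"grip": 255, "angular": [0, 0, 0.7], "xyz": [-140, 295, 0]},
    {"grip": 255, "angular": [0, 0, 0.7], "xyz": [-140, 295, 0]},
    {"grip": 255, "angular": [0, 0, 0.7], "xyz": [-140, 295, 0]}
  ]
}}

```text
clock: 14.5
position: [0.4157, 0.5067, 0.2658]
tcp_rot: [0.331, 0.624, -0.333, 0.624]
ft_force: [0.8, 0.0, 0.3]
width: 0.0006
```

```bash
python3 - <<'E'
import h; from h import *
s=bot.state(); print(s["clock"],s["position"].round(4),s["ft_force"])
c=cam("top"); print(axis(c)); h.IR0=.05; h.TH1=60; print(measure(c,(.5383,.0627)))
cv2.imwrite("pics/t11.png",cv2.resize(c["img"][145:305,165:425],None,fx=3,fy=3,interpolation=cv2.INTER_CUBIC))
A=np.array([.5383,.0627]);e=np.array([.109,.994])
c2=cam("scene"); cv2.imwrite("pics/s11.png",cv2.resize(c2["img"][170:350,200:440],None,fx=3,fy=3))
E
```

```text
14.5 [0.4157 0.5067 0.2658] [0.75375894 0.02871729 0.30271351]
(array([0.53798084, 0.06290464, 0.08249424]), np.float64(0.0006329500600471133), 308)
{'idx': 13.02, 'rider': 13.07}
```

View pics/t11.png

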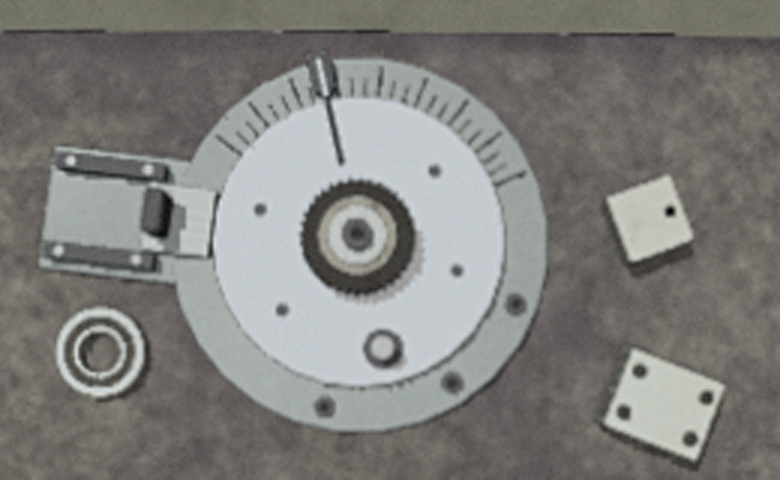

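View pics/s11.png

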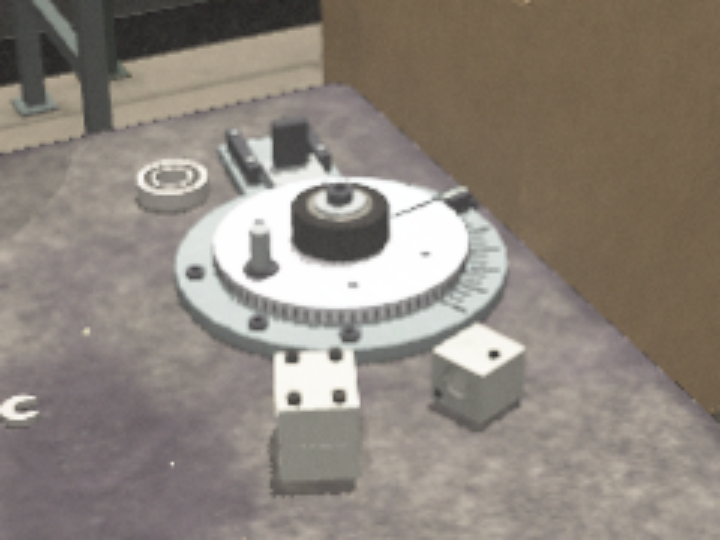

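```bash
python3 - <<'E'
from h import *
c=cam("top"); a=cv2.imread("pics/top1.png"); e=np.array([.109,.994]); A=np.array([.5383,.0627])
for z,nm in ((.06,"post"),(.0245,"shoe")):
    pr=[]
    for im in (a,c["img"]):
        c["img"]=im; g=cv2.cvtColor(im,cv2.COLOR_BGR2GRAY).astype(np.float32)
        r=np.arange(.075,.165,.00025); x=np.linspace(-.010,.010,9) if nm=="post" else np.linspace(-.017,-.0145,5) 
        X=A+r[:,None,None]*e+x[None,:,None]*np.array([.994,-.109])
        uv=proj(c,np.concatenate([X,np.full(X.shape[:2]+(1,),z)],-1)).astype(np.float32).reshape(len(r),len(x),2)
        p=cv2.remap(g,uv[...,0],uv[...,1],cv2.INTER_LINEAR).mean(1); d=np.gradient(p)
        pr.append(p); print(nm,(p[::8]).round().astype(int).tolist())
    if nm=="post":
        for p in pr:
            m=(p<75)&(r>.1); print("dark range",r[m].min(),r[m].max(),r[m].mean())
E
```

```text
post [200, 199, 184, 164, 165, 167, 167, 167, 167, 166, 167, 150, 101, 52, 111, 188, 193, 191, 191, 191, 191, 190, 168, 141, 138, 129, 81, 36, 26, 47, 80, 91, 92, 88, 91, 149, 168, 168, 169, 168, 168, 168, 169, 169, 169, 170]
post [201, 203, 164, 109, 190, 194, 192, 192, 192, 193, 189, 160, 146, 141, 134, 75, 33, 35, 63, 87, 93, 92, 89, 118, 162, 169, 168, 166, 167, 167, 167, 166, 167, 167, 168, 168, 168, 168, 169, 169, 168, 169, 170, 170, 171, 171]
dark range 0.10025000000000002 0.13450000000000006 0.12403846153846157
dark range 0.10500000000000002 0.11175000000000003 0.10837500000000004
shoe [199, 200, 200, 201, 192, 169, 168, 168, 169, 169, 168, 169, 169, 170, 167, 126, 58, 114, 193, 195, 193, 193, 192, 192, 190, 183, 165, 138, 134, 129, 139, 154, 170, 189, 194, 195, 186, 162, 163, 164, 163, 165, 166, 165, 165, 164]
shoe [200, 201, 201, 204, 161, 64, 139, 197, 192, 193, 194, 195, 194, 194, 166, 130, 125, 126, 124, 150, 176, 188, 196, 195, 196, 180, 157, 163, 164, 165, 166, 166, 165, 164, 166, 165, 166, 166, 165, 164, 166, 165, 167, 165, 166, 165]
```

The slide travelled about 22.5–23 mm between the first and last top views. That fits starting 0–2 mm in and ending at the 24 mm stop. The dial is on its mark and the bystanders haven't moved.

```bash
python3 -c "
from station import bot
print(bot.job_done())"
```

```text
the job is handed in; nothing more can be done
None
```

I turned the dial to the rider's mark, then pushed the lock slide in to its stop, and handed the job in at about 14.6 s.

- **Dial:** I pushed the drive pin with the outside of the closed fingers, about 30° clockwise, in three decreasing steps. The last top view, with the arm clear and the slide already in, gave the index line at 13.02° and the rider's white line at 13.07°. The allowance is 2.5°. The wrist camera agreed after the dial push (12.94° and 13.08°).
- **Lock slide:** I pushed on the post's outer face until it stopped moving, with up to about 10 N on it against the 2 N it needs. The pictures show about 22.5–23 mm of travel, which fits the stop because the slide could start up to 2 mm in. The arm's position at the stop was about 2 mm off the calculated one, within the calibration error.
- **Other things:** The rider's angle read the same before and after. The clamp, block and bearing look unmoved in the pictures.
- **Checks that failed:**
    - One move was refused for a missing field, and nothing moved.
    - Some automatic angle and axis readings were wrong while the arm or its shadow covered the dial, and one rider reading was off just before that. I didn't use those.

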